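Try the new stay of the bead locker's lift-up door

ROBOT

A 6-joint arm with a two-finger parallel gripper is mounted at the origin on the work surface. World frame = base frame: x ahead of the robot, y to its left, z up, the work surface at z = 0. Lengths are in m, angles in degrees, forces in N, time in s.
With the tool pointing down it reaches from about 0.4 to 0.825 m from the base axis. Payload 7 kg.
Tool frame: the origin (TCP) lies midway between the tips of the shut fingers; the grasp point (between the pads) lies 19 mm behind it; z points along the fingers, y is the direction in which the jaws open and shut (so a half turn about z gives the same grasp; the last joint's range is limited). The gripper opens to 88 mm and grips with 3 to 60 N. Pads are 19 mm wide; open, the fingers measure 130 mm over their backs; the gripper's body (78 mm by 193 mm) begins 47 mm behind the grasp point.
Start: joints at [-47.378, 20.546, 0.682, 0, -70.136, -16.507], TCP at [0.297, -0.606, 0.227] pointing down, gripper open.
Joint ranges: [-176.03, 176.03], [-82.01, 121.73], [-58.28, 71.71], [-173.87, 95.51], [-174.79, -0.11], [-173.66, 173.66]. Speed limits (degrees/s): [136.94, 136.94, 172.46, 180, 180, 180].

INTERFACE

Orientations are given as a 3x3 rotation matrix whose columns are the frame's x, y, z axes.
In Python, from rig import robot gives the robot as it stands. Calls block until the motion is done:
- robot.goto(position, orientation): joint-space move of the TCP to a pose.
- robot.servo_line(position, ori=None, speed=0.15): straight line of the TCP; ori=None keeps the orientation; speed is the mean speed in m/s.
- robot.movej(angles): joint-space move.
- robot.move_gripper(opening): opening from 0.0 (shut) to 1.0 (fully open); the grip force is fixed at half the most; returns when the fingers have stopped.
- robot.dwell(seconds).
- robot.ik(position, orientation): joint angles nearest the present ones, or None.
- robot.grab_frame(name): name is "side" or "top" or "wrist"; returns (picture, depth): 384x512x3 uint8, red, green, blue; 384x512 float32, m along the optical axis (not along the pixel's ray), 0 where there is no reading.
- robot.camera_info(name): a dict with "vfov" (degrees; the focal length in pixels is half the picture's height over the tangent of half this angle, whatever the lens; pixels are square), "cx", "cy" (the principal point, pixels), "view" (4x4, takes a point from world to camera coordinates); the wrist camera has in their place "T_tool_cam" (4x4, takes a point from camera to tool coordinates, whose origin is the TCP and whose axes are the flange's). Camera axes: x right, y down, z forward; pixel columns grow to the right and rows downward; lengths in m; the calibration is good to about 2 mm. A picture is of the moment at which its call begins: read the wrist's pose just before it. camera_info takes no time and is no camera call.
A pose or a line that the arm cannot do raises robot.Unreachable and nothing moves.
- robot.job_done(): hands the job in, once; it reports no verdict.
Readings, each from a call of its own:
- robot.read_t(): time.
- robot.read_qpos(): joint angles.
- robot.read_qvel(): joint speeds.
- robot.read_effort(): joint torques, N m.
- robot.read_position(): TCP position.
- robot.read_tcp_rot(): TCP orientation.
- robot.read_force(): force on the tool from outside, world axes, zero at the start.
- robot.read_ft_torque(): the same for the moment, N m.
- robot.read_grip_width(): opening from 0.0 (shut) to 1.0 (fully open).
Only numpy, scipy, OpenCV 4.12 (cv2) and the standard library are available. Lean on these libraries where they do the work, as an engineer would, in place of code of your own. Each camera call takes 0.05 s, during which the arm holds its last target. There are 200 camera calls.

TASK

The slope-fronted wooden bead locker has a new stay and wants trying before it is packed: lift its door by the round pull until the stay locks, and let go so that the door stays up by itself. Then press the stay's release pad beside the locker and let the door sink fully shut, with the pad sprung back up. Leave the brake lever of the bead spinner alone.

Things in the scene. Friction and masses are not known exactly. Their poses are not given: they have to be found in the camera images.
- door_pull (a point): Centre of the upright disc pull (28 mm across; pinch its flat faces, 12 mm apart sideways) near the lower edge of the locker's sloping door, 36 mm above its face; 136 mm above the table when shut. Axes turn with the door: x up the door to the hinge, y along the hinge line to the robot's left, z out of the face. Hinge line: parallel to y, through the point 125 mm along +x and 46 mm along -z.
- locker_door (a joint): Opening angle (rad) of the plywood door, 150 mm from hinge to free edge, 216 mm wide: 0 shut (sloping 35 degrees down to the robot), growing as it is lifted. The stay catches by itself just past 1.15 and then holds the door at about 1.13; stop at 1.40. About 0.35 kg with a damper: 2 to 5 N at the pull; unlocked, it sinks shut by itself in about 2 s.
- release_pad (a point): Centre of the top of the stay's steel release pad (30 by 38 mm), at the rear end of the bent rod on the locker's left outside, 37 mm off its side wall, 155 mm above the table (locker top 178). Pressed down (2 to 5 N, springs back) it frees the door after 6 to 10 mm; end stop 20 mm. Hold about 0.5 s as the door starts down. x rearward, y left, z up.
- brake_tip (a point): Centre of the wooden ball, 20 mm across, on the short brake lever at the front of the clear bead spinner (bowl 130 mm across) that stands to the left. Not to be moved.

How it is judged (in metres and radians):
On the way, in this order (a step that is already met when the one before it is completed fails the run):
1. the door is up on its locked stay and the robot has let go of it (value of joint locker_door above 1.05 rad and velocity of joint locker_door above -0.05 rad/s and contact force between the fingers and anything else below 0.2 N), for 0.4 s.
2. the release pad is pressed down while the door is still up (distance of release_pad from where it was at the start of the episode above 0.006 m and value of joint locker_door above 0.9 rad).
At the end, for the whole second after the job is handed in: The locker's door is shut (within 0.05 rad, about 3 degrees) and at rest, and the release pad is back up within 4 mm of where it was at the start (value of joint locker_door below 0.05 rad and velocity of joint locker_door above -0.05 rad/s and distance of release_pad from where it was at the start of the episode below 0.004 m); the robot touches nothing.
It fails at once if the spinner's brake lever is moved by more than 15 mm (distance of brake_tip from where it was at the start of the episode above 0.015 m).
It also fails if it takes over 54 s, if anything falls off the work surface, if the arm or the gripper's body presses on something with over 40 N, if the wrist force passes 120 N, or if a joint passes its speed limit or range.

## Working session

There is one attempt and no reset: what is moved stays moved. The work goes in short steps, each a Python script; the robot and the scene stay as the last script left them, time stands still between calls to the robot, and variables do not carry over. Pictures are saved under pics/ and viewed, about 8 in all and at most 12, crops included, and the job is handed in when it is done.

```bash
mkdir -p pics; ls
python3 - <<'E'
from rig import robot
import cv2,numpy as np
for n in("side","top"):
    im,d=robot.grab_frame(n); np.savez(f'pics/{n}.npz',im=im,d=d); cv2.imwrite(f'pics/{n}0.png',im[:,:,::-1])
    c=robot.camera_info(n); print(n,c["vfov"],c["cx"],c["cy"]); print(np.round(c["view"],3))
print(robot.camera_info("wrist"),robot.read_t()); print(robot.read_tcp_rot())
a=cv2.imread('pics/side0.png');b=cv2.imread('pics/top0.png')
E
```

```text
pics
side 44.23929375203863 260.00571308182975 193.14510471015907
[[-0.763 -0.646 -0.014  0.511]
 [-0.414  0.505 -0.757  0.222]
 [ 0.496 -0.572 -0.653  1.106]
 [ 0.     0.     0.     1.   ]]
top 55.18932599871048 255.16911533155368 193.56633558771526
[[ 0.01  -1.    -0.001  0.17 ]
 [-0.997 -0.01  -0.072  0.513]
 [ 0.072  0.001 -0.997  1.   ]
 [ 0.     0.     0.     1.   ]]
{'vfov': 66.73692296623668, 'cx': 253.14403785413447, 'cy': 190.8357465262715, 'T_tool_cam': array([[ 7.20528596e-04, -9.65866458e-01, -2.59039508e-01,
         6.85932548e-02],
       [ 9.99999347e-01,  9.25702883e-04, -6.70080176e-04,
         3.45434932e-04],
       [ 8.87001585e-04, -2.59038856e-01,  9.65866494e-01,
        -1.57922811e-01],
       [ 0.00000000e+00,  0.00000000e+00,  0.00000000e+00,
         1.00000000e+00]])} 0.1
[[-8.97938054e-01 -4.40121190e-01 -7.67195937e-04]
 [-4.40121839e-01  8.97937175e-01  1.26385068e-03]
 [ 1.32646289e-04  1.47251930e-03 -9.99998907e-01]]
```

View pics/side0.png

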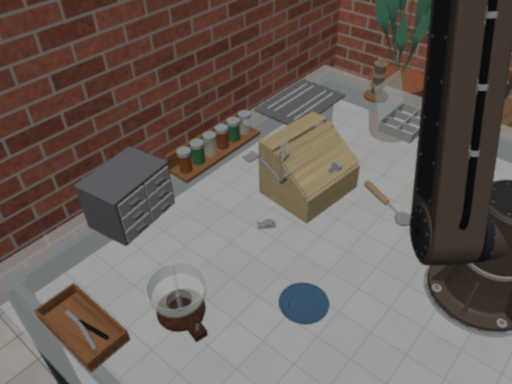

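View pics/top0.png

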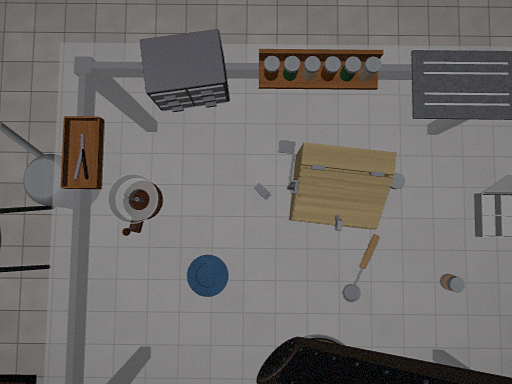

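The side view shows the locker around (310,165), with its pull near (336,168) and the stay near (283,150). The top view shows the pull near (339,222) and the stay near (293,186). The spinner is well to the left, at (140,200). Next I'll measure from depth.

```bash
cat > h.py <<'E'
import numpy as np,cv2
from rig import robot
def cloud(n,d,T=None):
    c=robot.camera_info(n); f=192/np.tan(np.radians(c["vfov"]/2))
    v,u=np.mgrid[:384,:512]; p=np.stack([(u-c["cx"])/f*d,(v-c["cy"])/f*d,d,np.ones_like(d)],-1)
    M=np.linalg.inv(c["view"]) if T is None else T@c["T_tool_cam"]
    return (p@M.T)[...,:3]
def tool():
    T=np.eye(4);T[:3,:3]=robot.read_tcp_rot();T[:3,3]=robot.read_position();return T
E
python3 - <<'E'
from h import *
np.set_printoptions(precision=4,suppress=True)
for n,(r0,r1,c0,c1) in {"top":(135,240,275,410),"side":(105,220,250,365)}.items():
    z=np.load(f'pics/{n}.npz');im=z['im'];P=cloud(n,z['d'].astype(float))
    crop=im[r0:r1,c0:c1,::-1]; cv2.imwrite(f'pics/{n}_c.png',cv2.resize(crop,None,fx=5,fy=5,interpolation=cv2.INTER_CUBIC))
    hsv=cv2.cvtColor(im,cv2.COLOR_RGB2HSV).astype(int)
    box=np.zeros(im.shape[:2],bool);box[r0:r1,c0:c1]=1
    ok=box&(z['d']>0)
    grey=ok&(hsv[...,1]<60)&(P[...,2]>.05)
    k,l,s,ce=cv2.connectedComponentsWithStats(grey.astype(np.uint8))
    for i in range(1,k):
        if s[i,4]>8: q=P[l==i]; print(n,'grey',s[i],'med',np.median(q,0),'min',q.min(0),'max',q.max(0))
    wood=ok&(hsv[...,1]>70)&(P[...,2]>.07)&(P[...,2]<.172)
    if n=="top":
        q=P[wood];
        for _ in range(6):
            A=np.c_[q[:,:2],np.ones(len(q))];x=np.linalg.lstsq(A,q[:,2],rcond=None)[0];r=q[:,2]-A@x;q=q[abs(r)<.006]
        print('door plane',x,len(q),'slope',np.degrees(np.arctan(np.hypot(*x[:2]))),'yaw',np.degrees(np.arctan2(x[1],x[0])),q.min(0),q.max(0))
    t=ok&(P[...,2]>.172); q=P[t];print(n,'top',len(q),q.min(0),q.max(0))
    if n=="top":
        m=(ok&(P[...,2]>.16)&(hsv[...,1]>70)).astype(np.uint8);print(cv2.minAreaRect(P[m>0][:,:2].astype(np.float32)))
E
```

```text
top grey [279 140  20  54 376] med [0.6024 0.0886 0.1544] min [0.5042 0.0705 0.0753] max [0.6321 0.118  0.209 ]
top grey [311 165  14   5  59] med [0.5633 0.028  0.1787] min [0.5586 0.0135 0.1747] max [0.5683 0.0435 0.1832]
top grey [370 171  15   6  64] med [ 0.5495 -0.1104  0.1786] min [ 0.5435 -0.1274  0.1701] max [ 0.5555 -0.0961  0.1824]
top grey [335 214   8  17 102] med [ 0.4326 -0.0276  0.1441] min [ 0.4156 -0.0351  0.0899] max [ 0.4549 -0.0223  0.1515]
door plane [ 0.6802 -0.0779 -0.2017] 2886 slope 34.397395913515794 yaw -6.533564464005589 [ 0.4252 -0.1473  0.0904] [0.5552 0.0776 0.172 ]
top top 2651 [ 0.5042 -0.1569  0.172 ] [0.6229 0.0919 0.209 ]
((0.5560253858566284, -0.038903601467609406), (0.22328805923461914, 0.11239219456911087), 84.4175796508789)
side grey [250 112   1  11  11] med [ 0.8354 -0.1452  0.0747] min [ 0.8298 -0.1563  0.0536] max [ 0.8446 -0.1394  0.0821]
side grey [314 121  10   7  41] med [ 0.5467 -0.1102  0.1773] min [ 0.5394 -0.133   0.1713] max [ 0.5569 -0.094   0.1808]
side grey [329 121  31  44  55] med [ 0.4672 -0.1388  0.1298] min [ 0.4148 -0.1516  0.0785] max [ 0.536  -0.1246  0.1718]
side grey [250 140  42  43 437] med [0.5479 0.0841 0.1517] min [0.5003 0.0085 0.0806] max [0.6249 0.1188 0.2076]
side grey [328 160  15  14 128] med [ 0.4299 -0.0254  0.1329] min [ 0.413  -0.0814  0.1   ] max [ 0.4605 -0.0173  0.1491]
side grey [358 165   3   9  13] med [ 0.4148 -0.1367  0.0653] min [ 0.4126 -0.1393  0.0536] max [ 0.4168 -0.1277  0.0809]
side top 1180 [ 0.5005 -0.157   0.172 ] [0.6195 0.0936 0.2076]
```

View pics/top_c.png

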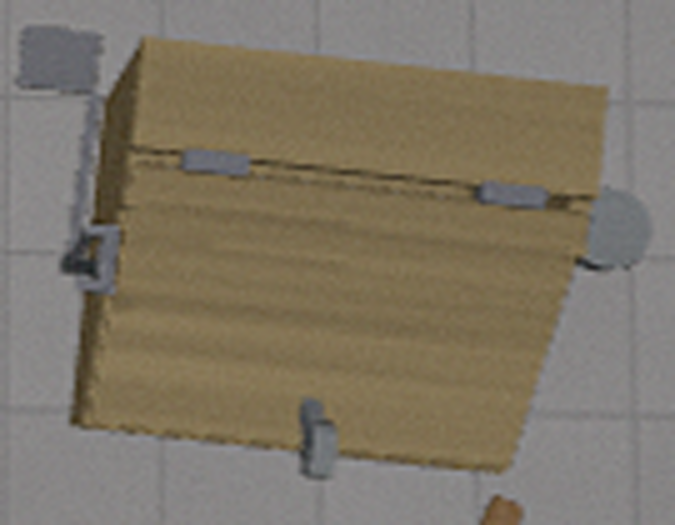

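View pics/side_c.png

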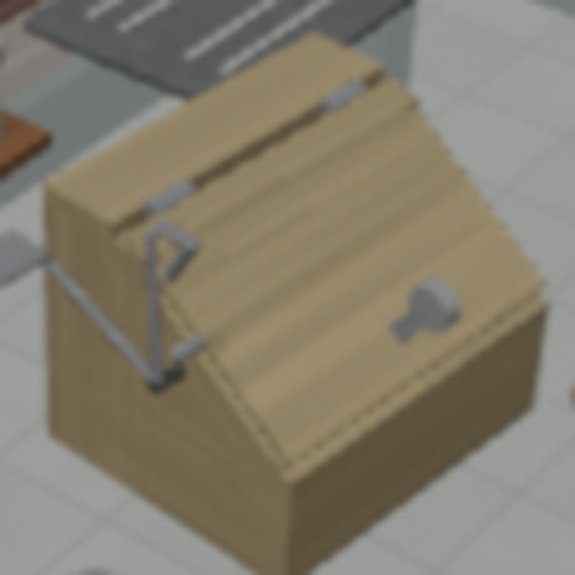

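The top crop shows the pad at about (287,146) full-frame and the disc pull at (338.8,224.6). The side crop shows the disc at (337.4,165.6). The stay hook stands up at the locker's front left, reaching about z=0.21. I'll triangulate and check that the lift arc is reachable.

```bash
cat >> h.py <<'E'
def ray(n,u,v):
    c=robot.camera_info(n); f=192/np.tan(np.radians(c["vfov"]/2)); M=np.linalg.inv(c["view"])
    d=M[:3,:3]@[(u-c["cx"])/f,(v-c["cy"])/f,1]; return M[:3,3],d/np.linalg.norm(d)
def onz(n,u,v,z): o,d=ray(n,u,v); return o+d*(z-o[2])/d[2]
def Rz(a): c,s=np.cos(a),np.sin(a); return np.array([[c,-s,0],[s,c,0],[0,0,1.]])
def Ry(a): c,s=np.cos(a),np.sin(a); return np.array([[c,0,s],[0,1,0],[-s,0,c]])
YAW=np.radians(-5.8)
def doorframe(pull,th):
    "pull centre and door frame (x to hinge, y left, z out) at opening th"
    R0=Rz(YAW)@Ry(-np.radians(35)); hinge=pull+R0@[.125,0,-.046]
    R=Rz(YAW)@Ry(-np.radians(35)+th); return hinge-R@[.125,0,-.046],R
def toolpose(pull,th,off,flip=1,back=0.):
    "TCP pose pinching the disc; tool z=-door z, pitched by off (rad) so the hand leans to the robot"
    p,R=doorframe(pull,th); Q=R@Ry(-off)@np.diag([1.,-1,-1])
    if flip<0: Q=Q@np.diag([-1.,-1,1])
    return p+Q[:,2]*(.019-back),Q
E
python3 - <<'E'
from h import *
np.set_printoptions(precision=4,suppress=True)
o1,d1=ray("top",338.8,224.6);o2,d2=ray("side",337.4,165.6)
s=np.linalg.lstsq(np.c_[d1,-d2],o2-o1,rcond=None)[0];a,b=o1+d1*s[0],o2+d2*s[1];print('pull tri',(a+b)/2,np.linalg.norm(a-b))
print('side@.136',onz("side",337.4,165.6,.136),'top@.145',onz("top",338.8,224.6,.145))
for n in("top","side"):
    z=np.load(f'pics/{n}.npz');P=cloud(n,z['d'].astype(float))
    if n=="top": q=P[142:151,281:294].reshape(-1,3)
    else: q=P[148:165,250:262].reshape(-1,3)
    q=q[(abs(q[:,2]-.155)<.012)];print(n,'pad',len(q),q.mean(0),q.min(0),q.max(0))
print('pad@.155',onz("top",287,146.4,.155))
pull=np.array([.43,-.027,.136])
for flip in(1,-1):
  for off in(-20,0,20,35):
    print(flip,off)
    for th in(0,.4,.8,1.22):
        p,Q=toolpose(pull,th,np.radians(off),flip);print('  ',th,p,robot.ik(p,Q))
E
```

```text
pull tri [ 0.4277 -0.031   0.1346] 0.0023972172849116894
side@.136 [ 0.4259 -0.0302  0.136 ] top@.145 [ 0.4287 -0.0279  0.145 ]
top pad 117 [0.6173 0.0986 0.1553] [0.607  0.0838 0.1512] [0.6276 0.1133 0.159 ]
side pad 93 [0.6085 0.0907 0.1529] [0.5909 0.0579 0.1432] [0.6249 0.1188 0.1613]
pad@.155 [0.6164 0.0986 0.155 ]
1 -20
   0 [ 0.4349 -0.0275  0.1176] [ 29.7059  -5.8397 -55.3612  17.8503 -29.366   39.7508]
   0.4 [ 0.4243 -0.0264  0.17  ] [ 19.8376   4.6785 -26.9698  -3.7544 -65.5454  66.132 ]
   0.8 [ 0.4349 -0.0275  0.2224] [ 13.1929  18.6192  -5.9455  -9.6375 -94.8108  72.72  ]
   1.22 [ 0.4668 -0.0307  0.2683] [   9.247    34.2524   13.354   -14.5389 -122.2098   73.3427]
1 0
   0 [ 0.4408 -0.0281  0.1204] None
   0.4 [ 0.4309 -0.0271  0.1703] [ 29.2679  -8.7742 -45.963   10.095  -43.3203  48.153 ]
   0.8 [ 0.441  -0.0281  0.22  ] [ 17.94     5.7628 -18.7545  -4.4847 -75.4642  67.7653]
   1.22 [ 0.4715 -0.0312  0.2637] [  11.491    22.8457    4.2963  -10.1352 -104.893    73.0475]
1 20
   0 [ 0.4455 -0.0286  0.1251] [ -28.2579   -8.3132  -52.5725 -110.5882  -19.5281 -144.9314]
[... 1087 characters left out ...]
2347]
   1.22 [ 0.4715 -0.0312  0.2637] [  11.491    22.8457    4.2963  -10.1352 -104.893  -106.9525]
-1 20
   0 [ 0.4455 -0.0286  0.1251] [ -28.2579   -8.3132  -52.5725 -110.5882  -19.5281   35.0686]
   0.4 [ 0.437  -0.0277  0.1727] None
   0.8 [ 0.4476 -0.0288  0.2199] [  26.0683   -7.5925  -35.8533    5.9588  -54.0862 -125.0428]
   1.22 [ 0.4774 -0.0318  0.2609] [  15.2264   10.4537   -8.0789   -5.3107  -85.4357 -109.9545]
-1 35
   0 [ 0.4478 -0.0288  0.1295] None
   0.4 [ 0.4408 -0.0281  0.1759] None
   0.8 [ 0.4523 -0.0293  0.2214] [  32.9972  -17.4132  -53.3422   24.9372  -37.4674 -146.5166]
   1.22 [ 0.4823 -0.0323  0.2603] [  19.5784    0.8262  -19.6502    0.0454  -69.4341 -115.3944]
```

Run:
```python
from h import *
np.set_printoptions(precision=4,suppress=True)
pull=np.array([.428,-.0285,.136]);off=np.radians(-22)
for b in(.13,.1,.05,0):
    p,Q=toolpose(pull,0,off,-1,b);print(b,p,robot.ik(p,Q))
p,Q=toolpose(pull,0,off,-1,.11)
x=robot.read_position();robot.servo_line(x+[0,0,.06],speed=.2)
robot.goto(p,Q)
T=tool();im,d=robot.grab_frame("wrist");np.savez('pics/w1.npz',im=im,d=d,T=T);cv2.imwrite('pics/w1.png',im[:,:,::-1]);print(robot.read_t(),T[:3,3]-p)
```

```text
0.13 [ 0.4032 -0.026   0.2442] [  33.2016  -17.3188  -41.58      9.8368  -55.962  -133.8195]
0.1 [ 0.4099 -0.0267  0.2149] [  32.2226  -14.9987  -44.2465   10.2854  -50.8995 -133.8321]
0.05 [ 0.4211 -0.0278  0.1662] [  30.6274  -10.4102  -48.5164   11.5264  -41.9503 -134.3438]
0 [ 0.4323 -0.0289  0.1175] [  28.9692   -4.8975  -52.6822   13.9137  -32.2417 -135.9095]
2.7167 [ 0.0002 -0.0002  0.0001]
```

View pics/w1.png

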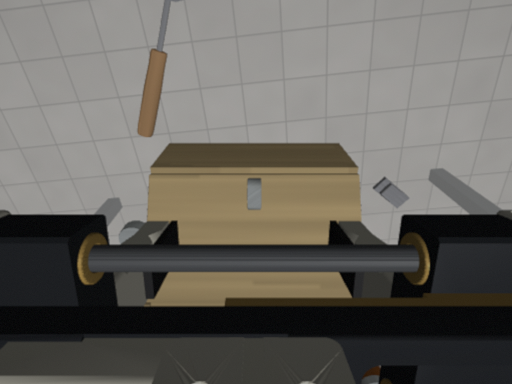

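The wrist view shows the disc's edge-on top at about (254,193), centred on the door and parallel with the jaws. I'll measure it.

Run:
```python
from h import *
np.set_printoptions(precision=4,suppress=True)
z=np.load('pics/w1.npz');P=cloud("wrist",z['d'].astype(float),z['T'])
hsv=cv2.cvtColor(z['im'],cv2.COLOR_RGB2HSV).astype(int)
m=np.zeros((384,512),bool);m[172:214,240:268]=1
g=m&(hsv[...,1]<60);q=P[g];print(g.sum(),np.argwhere(g).min(0),np.argwhere(g).max(0));print(np.median(q,0),q.min(0),q.max(0))
t=z['T'];print('in tool frame',(q-t[:3,3]).mean(0)@t[:3,:3])
loc=(q-t[:3,3])@t[:3,:3];print(np.percentile(loc,[2,50,98],axis=0))
# front lower edge of door (row ~170) left/right for yaw
for u in(190,230,280,320): print(u,P[185,u],P[200,u])
```

```text
466 [178 247] [209 261]
[ 0.4232 -0.0268  0.1465] [ 0.3058 -0.0371  0.0961] [ 0.4597 -0.0153  0.363 ]
in tool frame [0.0014 0.0014 0.084 ]
[[-0.0245 -0.0055  0.077 ]
 [ 0.0023  0.0015  0.0802]
 [ 0.0135  0.0074  0.1274]]
190 [ 0.4326 -0.0929  0.0989] [ 0.4449 -0.0937  0.1079]
230 [ 0.436  -0.0523  0.1001] [ 0.4489 -0.0535  0.108 ]
280 [ 0.4421 -0.0019  0.0981] [ 0.454  -0.0034  0.1078]
320 [0.4454 0.0383 0.0995] [0.4579 0.0367 0.1082]
```

```bash
sed -i 's/radians(-5.8)/radians(-5.7)/' h.py
cat >> h.py <<'E'
PULL=np.array([.4275,-.0274,.136]);OFF=np.radians(-22)
E
python3 - <<'E'
from h import *
np.set_printoptions(precision=3,suppress=True)
ths=np.linspace(0,1.22,14)
assert all(robot.ik(*toolpose(PULL,t,OFF,-1)) is not None for t in ths)
p,Q=toolpose(PULL,0,OFF,-1);robot.servo_line(p,Q,speed=.06)
print('down',robot.read_force(),robot.read_position()-p)
robot.move_gripper(0.0);print('grip',robot.read_grip_width()*88,robot.read_force(),robot.read_t())
if 8<robot.read_grip_width()*88<18:
  for t in ths[1:]:
    p,Q=toolpose(PULL,t,OFF,-1);robot.servo_line(p,Q,speed=.06)
    f=robot.read_force();print(round(t,2),f,round(robot.read_grip_width()*88,1),robot.read_t())
    if np.linalg.norm(f)>45: print('ABORT');break
im,d=robot.grab_frame("side");cv2.imwrite('pics/s2.png',cv2.resize(im[60:260,220:470,::-1],None,fx=3,fy=3))
E
```

```text
down [-0.098  0.49   0.018] [0. 0. 0.]
grip 11.770843169106252 [ 2.753 -4.591 -0.772] 5.875
0.09 [-0.032 -3.173  0.843] 12.0 6.2333
0.19 [-0.328 -4.235 -0.963] 11.5 6.5917
0.28 [-0.406 -5.046 -0.279] 11.8 6.95
0.38 [-1.903 -5.359  0.226] 12.0 7.3083
0.47 [-0.859 -5.484 -0.171] 11.6 7.6667
0.56 [-1.913 -5.167 -0.037] 11.8 8.025
0.66 [-1.304 -4.193  0.634] 12.0 8.3833
0.75 [-1.946 -5.595 -0.05 ] 11.9 8.7417
0.84 [-2.797 -5.39   0.211] 11.8 9.1
0.94 [-3.963 -6.76  -1.33 ] 11.8 9.4583
1.03 [-3.609 -6.632 -0.297] 11.8 9.8167
1.13 [-2.929 -6.994  0.751] 12.0 10.175
1.22 [-5.042 -7.732  0.873] 11.9 10.5333
```

View pics/s2.png

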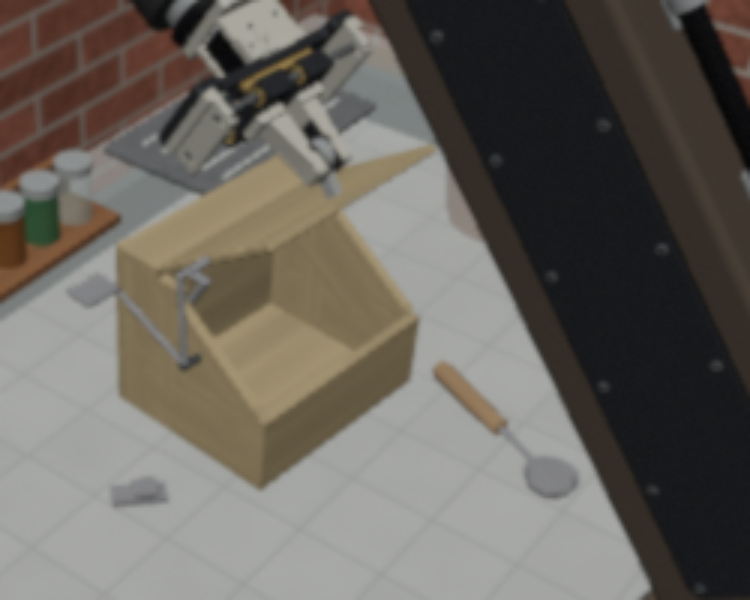

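The door is fully up, in the grip at crop (330,165), with the hook under the door's edge. I'll ease it back onto the stay, let go, retreat and look.

Run:
```python
from h import *
np.set_printoptions(precision=3,suppress=True)
for t in(1.17,1.135):
    p,Q=toolpose(PULL,t,OFF,-1);robot.servo_line(p,Q,speed=.03);robot.dwell(.15);print(t,robot.read_force())
robot.move_gripper(1.0)
p,Q=toolpose(PULL,1.135,OFF,-1,.09);robot.servo_line(p,Q,speed=.1);robot.dwell(.5)
print(robot.read_force(),robot.read_grip_width(),robot.read_t(),p)
im,d=robot.grab_frame("side");cv2.imwrite('pics/s3.png',cv2.resize(im[60:260,220:470,::-1],None,fx=3,fy=3))
im,d=robot.grab_frame("top");np.savez('pics/t3.npz',im=im,d=d);cv2.imwrite('pics/t3.png',im[:,:,::-1])
pad=np.array([.6165,.0986,.155]);R=Rz(YAW)@np.diag([-1.,1,-1])
for Q in(R,R@np.diag([-1.,-1,1])):
  for h in(.2,.1,.0,-.015): print(h,robot.ik(pad+[0,0,h],Q))
```

```text
1.17 [-3.441 -7.891 -1.206]
1.135 [-1.412 -7.157 -0.167]
[-0.3   -0.47  -0.507] 1.000739320446844 14.4167 [ 0.527 -0.037  0.316]
0.2 [  26.978   12.822    6.337    0.     -83.515 -122.678]
0.1 [  26.978   14.884   -3.626    0.     -71.491 -122.678]
0.0 [  26.978   18.867  -11.596    0.     -59.537 -122.678]
-0.015 [  26.978   19.627  -12.626    0.     -57.747 -122.678]
0.2 [ 26.978  12.822   6.337   0.    -83.515  57.322]
0.1 [ 26.978  14.884  -3.626   0.    -71.491  57.322]
0.0 [ 26.978  18.867 -11.596   0.    -59.537  57.322]
-0.015 [ 26.978  19.627 -12.626   0.    -57.747  57.322]
```

View pics/s3.png

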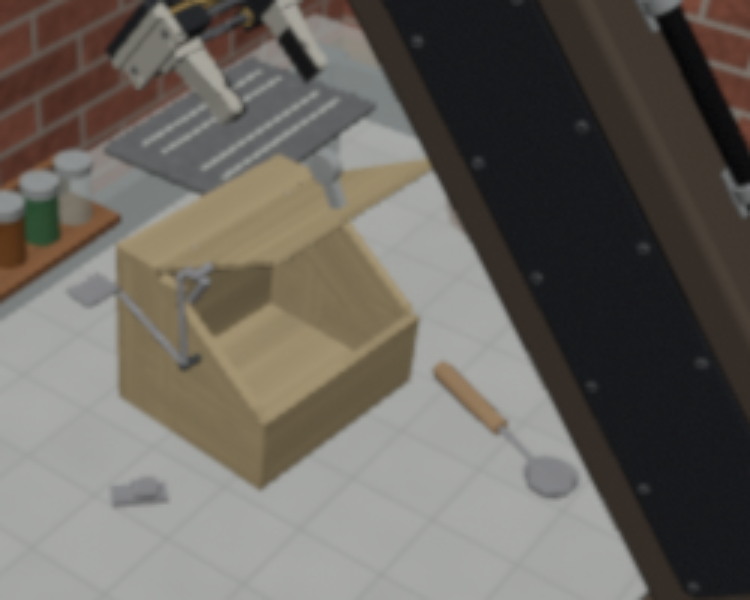

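The door stands up by itself with the fingers clear; the pull is at crop (327,175). Next I'll shut the fingers and move over the pad, raising first.

```bash
cat >> h.py <<'E'
PAD=np.array([.6165,.0990,.155]);QP=Rz(YAW)@np.diag([-1.,1,-1])
E
python3 - <<'E'
from h import *
p=robot.read_position()
robot.servo_line(p+[.04,0,.07],speed=.2);robot.move_gripper(0.0)
robot.goto(PAD+[0,0,.2],QP);robot.servo_line(PAD+[0,0,.08],speed=.12)
print(robot.read_position(),robot.read_force(),robot.read_t())
s,_=robot.grab_frame("side");t,_=robot.grab_frame("top")
cv2.imwrite('pics/st4.png',np.hstack([cv2.resize(x[y0:y0+200,x0:x0+160],None,fx=2.5,fy=2.5) for x,y0,x0 in((s,60,220),(t,80,240))])[:,:,::-1])
T=tool();im,d=robot.grab_frame("wrist");np.savez('pics/w4.npz',im=im,d=d,T=T);cv2.imwrite('pics/w4.png',im[:,:,::-1])
E
```

```text
[0.61701342 0.09903387 0.23578311] [ 0.12485149 -1.30709028  0.14330191] 18.5917
```

View pics/st4.png

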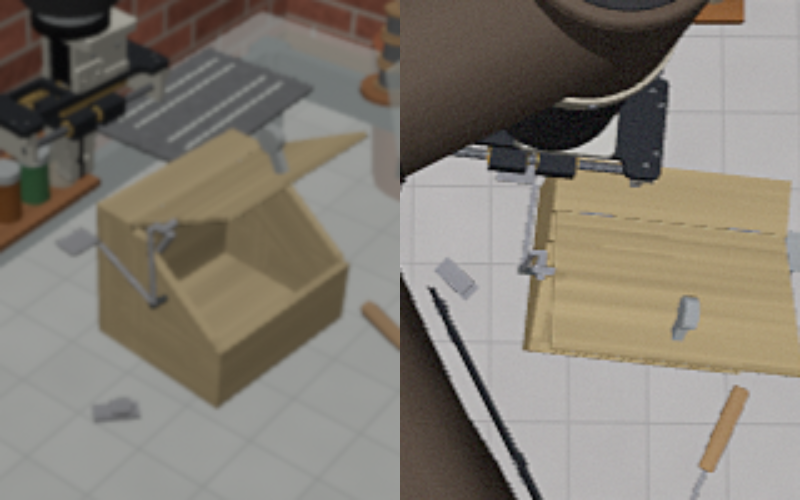

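View pics/w4.png

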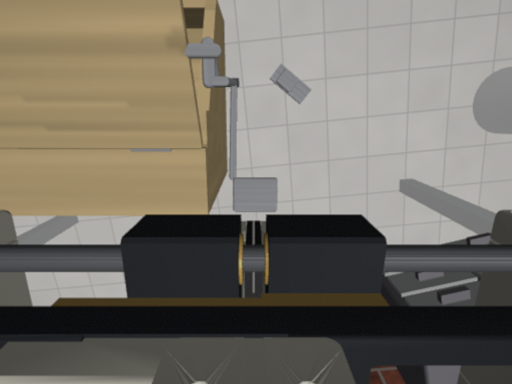

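The arm clears the door. In the wrist view the pad is at (255,194), laterally centred on the shut fingers. I'll measure it, then press with force feedback.

Run:
```python
from h import *
np.set_printoptions(precision=4,suppress=True)
z=np.load('pics/w4.npz');P=cloud("wrist",z['d'].astype(float),z['T'])
q=P[182:206,238:273].reshape(-1,3);q=q[abs(q[:,2]-.155)<.01];m=np.median(q,0);print(len(q),m,q.min(0),q.max(0))
b=np.array([m[0],m[1]]);
if len(q)<400 or np.linalg.norm(b-PAD[:2])>.01: raise SystemExit('check pad')
t=np.r_[b,.162]; robot.servo_line(np.r_[b,.2],speed=.1);robot.servo_line(t,speed=.06);f0=robot.read_force();zc=None
for zz in np.arange(.160,.128,-.002):
    robot.servo_line(np.r_[b,zz],speed=.04);f=(robot.read_force()-f0)[2];print(round(zz,3),round(f,2),robot.read_t())
    if zc is None and f>1: zc=zz
    if zc is not None and zz<=zc-.0119: break
    if f>15: break
robot.dwell(.5)
s,_=robot.grab_frame("side");print(zc)
robot.servo_line(np.r_[b,.21],speed=.15);robot.servo_line(np.r_[b[0]+.02,b[1]+.03,.30],speed=.2)
robot.dwell(2.);print(robot.read_force(),robot.read_t())
s2,_=robot.grab_frame("side");np.savez('pics/s5.npz',im=s2)
T=tool();im,d=robot.grab_frame("wrist");np.savez('pics/w5.npz',im=im,d=d,T=T)
cv2.imwrite('pics/s5.png',np.hstack([cv2.resize(x[60:260,220:380],None,fx=2.5,fy=2.5) for x in(s,s2)])[:,:,::-1])
```

```text
836 [0.6149 0.1016 0.1547] [0.6035 0.0862 0.1528] [0.6268 0.1169 0.1568]
0.16 -0.03 20.275
0.158 -0.65 20.525
0.156 -0.49 20.775
0.154 1.2 21.025
0.152 2.61 21.275
0.15 3.24 21.525
0.148 1.71 21.775
0.146 1.6 22.025
0.144 2.28 22.275
0.142 2.2 22.525
0.154
[0.4168 0.3832 0.1394] 26.3083
```

View pics/s5.png

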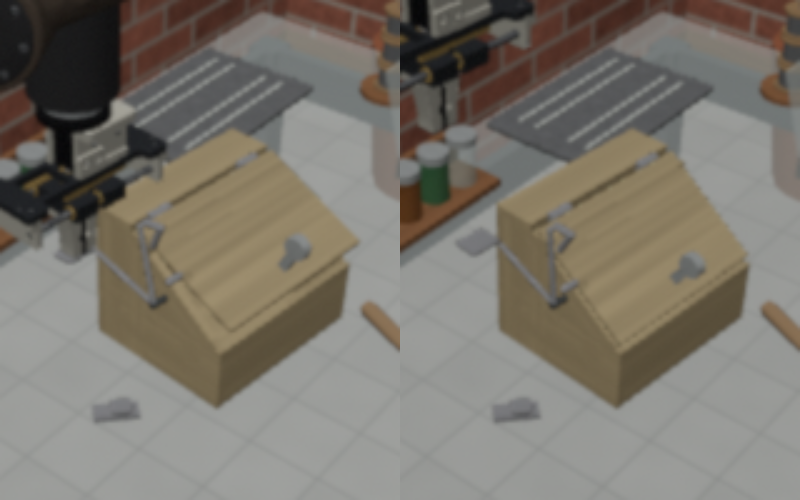

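The left frame shows the door sinking and the right frame shows it shut with the pad up. I'll check both numerically against the start, then hand in.

Run:
```python
from h import *
np.set_printoptions(precision=4,suppress=True)
a=np.load('pics/side.npz')['im'].astype(int);b=np.load('pics/s5.npz')['im'].astype(int)
D=abs(a-b).mean(2);print('door diff mean',D[150:190,290:350].mean(),'pad diff',D[150:160,250:258].mean(),'brake diff',D[320:340,185:210].mean(),'floor',D[260:280,240:260].mean())
z=np.load('pics/w5.npz');P=cloud("wrist",z['d'].astype(float),z['T'])
q=P[(abs(P[...,0]-.615)<.008)&(abs(P[...,1]-.1)<.008)&(P[...,2]>.12)&(P[...,2]<.18)];print('pad z',len(q),np.median(q,0))
hit=robot.read_force();print(hit,robot.read_qvel(),robot.read_t())
if np.median(q[:,2])>.1525 and D[150:190,290:350].mean()<12: robot.job_done();print('handed in')
```

```text
door diff mean 3.0230555555555556 pad diff 3.0791666666666666 brake diff 2.1546666666666665 floor 3.425
pad z 227 [0.6148 0.1    0.1547]
[-0.4992  0.616  -0.2346] [-0.0668 -0.0904  0.0118  0.0013 -0.0468 -0.    ] 26.4083
the job is handed in; nothing more can be done
handed in
```

I tried the stay as asked and handed the job in at about 26 s of the 54 s allowed; the rig reported no verdict.

- **Door lift:** I pinched the pull and lifted the door to about 1.22 rad. I then eased it back onto the stay at about 1.13 rad and let go. A picture about 0.5 s after the fingers were clear showed the door still up by itself.
- **Release:** I pressed the pad 12 mm or so with shut fingers. The force fell off at about 6–7 mm, which looked like the stay letting go. I held it about 0.5 s more, let the pad spring back and moved clear.
- **Last checks:**
  - The side view of the door, the pad and the area of the brake lever matched the start picture to within image noise.
  - The pad top read 154.7 mm, the same as just before pressing.
  - The force reading was below 1 N with the hand in free air.
- **Not checked directly:** I had no reading of the door angle. That it was still above 0.9 rad when the pad passed 6 mm is inferred from the force drop and the slow sink.

No check failed or disagreed.

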